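Close up the bench filter unit and hold its access panel shut

ROBOT

A 7-joint arm with a two-finger parallel gripper is mounted at the origin on a cart in front of the work surface, level with it; the furniture and walls round the work are solid. World frame = base frame: x ahead of the robot, y to its left, z up, the work surface at z = 0. Lengths are in m, angles in degrees, forces in N, time in s.
With the tool pointing down it reaches from about 0.35 to 0.9 m from the base axis. Payload 8.1 kg.
Tool frame: the origin (TCP) lies between the finger pads; the fingertips stand 11 mm ahead of it and the grasp point (between the pads) lies 8 mm behind it (ctrl.tcp_to_tips is the distance from the TCP to the fingertips, in m); z points along the fingers, y is the direction in which the jaws open and shut (so a half turn about z gives the same grasp; the last joint's range is limited). The gripper opens to 85 mm and grips with 20 to 120 N. Pads are 22 mm wide; open, the fingers measure 114 mm over their backs; the gripper's body (76 mm by 85 mm) begins 54 mm behind the grasp point. The pads swing forward as they close: fully open they stand 13 mm farther back than shut.
Start: joints at [-77.842, 24.895, 1.432, 90.138, -0.665, 64.973, -4.303], TCP at [0.194, 0.594, 0.242] pointing down, gripper open.
Joint ranges: [-149.89, 149.89], [-25.12, 119.58], [-72.63, 75.52], [4.76, 147.25], [-75.54, 255.54], [6.69, 114.76], [-157.13, 157.13]. Speed limits (degrees/s): [127.2, 127.2, 172.46, 172.46, 180, 180, 180].

INTERFACE

Orientations are given as [roll, pitch, yaw] about the fixed x, y, z axes, in that order (R = Rz(yaw) Ry(pitch) Rx(roll)).
In Python, from rig import status, imaging, ctrl gives the robot as it stands. The module is installed in compiled form; this text tells all that it offers.
- The arm moves only by the tool move_arm, never from a script. Its arguments are lists of equal length, an entry for each row: "delta_pos": the shift along the tool's x, y, z in m, a list of three; "delta_rot": the turn, a rotation vector about the tool's x, y, z in degrees, a list of three; "fingers": the finger opening in m, from 0 to 0.0854. A call has 1 to 10 rows; each row shifts and turns the commanded pose from where the row before left it, along the tool's axes as they then stand; what a row does not reach is not made up. A row lasts 1/10 s, in which the tool goes at most 50 mm and 8.59 degrees, less where a joint would pass 70% of its speed; a pose out of reach is approached as far as the arm can. A call with a gripper value outside its range is refused whole. The fingers move at their own pace and stop on an object; "newtons" is the grip in N (left out, the last holds). Time passes only in rows, so rows that do not move let the fingers close. It gives the time, the measured TCP pose, the force and the opening at its end, in the units of the state.
- status.observe(): the state, without advancing time (a new reading comes with each control period).
- imaging.grab_frame(name): name is "side" or "top" or "wrist"; returns the picture (384x512x3 uint8, red, green, blue); there is no depth.
- imaging.camera_params(name): a dict with "fx", "fy", "cx", "cy" (pixels), "world_to_cam" (4x4, takes a point from world to camera coordinates). Camera axes: x right, y down, z forward; pixel columns grow to the right and rows downward; lengths in m; the calibration is good to about 2 mm. A picture is of the moment at which its call begins: read the wrist's pose just before it. camera_params takes no time and is no camera call; for the wrist camera it gives the pose at the moment of the call.
- ctrl.sign_off(): hands the job in, once; it reports no verdict.
The state is a dict: "t": time; "joints": joint angles; "qd": joint speeds; "effort": joint torques, N m; "tool_pos": TCP position; "tcp_rot": TCP orientation; "wrist_force": force on the tool from outside, world axes, zero at the start; "moment": the same for the moment, N m; "opening": opening from 0.0 (shut) to 1.0 (fully open).
Only numpy, scipy, OpenCV 4.12 (cv2) and the standard library are available. Lean on these libraries where they do the work, as an engineer would, in place of code of your own. Each camera call takes 0.05 s, during which the arm holds its last target.

TASK

Close up the open filter unit: first turn both round captive knobs inside it clockwise to their end stops, then turn the quarter-turn wing stud on the left rim until its wing lines up with the slot in the access panel. Then swing the sprung panel shut over the wing and press it fully home against the frame. Finish while still holding it pressed shut; do not let go.

Things in the scene. Friction and masses are not known exactly. Their poses are not given: they have to be found in the camera images.
- filter_unit: Grey open-topped housing fixed to the worktop, 240 (x) x 220 (y) x 75 mm high; origin at the centre of its underside. x runs along the hinge, away from the robot; y from the hinge (right) to the 56 mm wide latch rim (left). Cavity 216 x 154 mm; the cassette in it has its top 40 mm above the worktop. Fingertips 340 mm up pass over the open panel and the water baths on the left.
- knob_near_grip (a point): The captive knob nearer the robot: round, black, ribbed, 34 mm across and 24 mm high, upright on the cassette. The point lies on its axis, 13 mm above the cassette top (53 mm above the worktop) and half-way up its grip. At least 30 mm free between it and the cavity walls, which rise 35 mm above the cassette.
- knob_near (a joint): Turn of that knob in rad: grows as it turns clockwise seen from above, end stop (home) at 1.9. It starts between 0.55 and 1.0, so one grasp is enough; light friction, about 0.05 N m.
- knob_far_grip (a point): The captive knob farther from the robot, the same as the near one, 110 mm behind it. The point lies on its axis, 13 mm above the cassette top and half-way up its grip.
- knob_far (a joint): Turn of that knob in rad: grows as it turns clockwise seen from above, end stop (home) at 1.9. It starts between 0.55 and 1.0; light friction, about 0.05 N m.
- stud_wing (a point): Quarter-turn stud in the middle of the latch rim: an upright steel wing, a flat bar 34 mm long, 10 mm thick and 22 mm high, its foot 4 mm and its top 26 mm above the rim. The point is the centre of the wing (90 mm above the worktop); its x axis runs along the wing's length, z up.
- stud (a joint): Turn of the wing in rad, growing anticlockwise seen from above: 0 = the wing runs parallel to the panel's hinge and passes through the slot (within about 0.2); no stop there, its stops are at -0.3 and 1.6. It starts between 0.7 and 1.35; light friction, about 0.05 N m. While it stands across the slot the panel cannot close.
- panel_hinge (a point): Point on the panel's outer face over the middle of its hinge axis. The axis runs along the housing's x, 112 mm to the right (-y) of its origin and 76 mm above the worktop, level with the shut panel's underside; this point is 6 mm (the panel's thickness) off it. Axes turn with the panel: x along the hinge, y towards the free edge, z out of the outer face.
- panel_edge (a point): Middle of the panel's free edge on its outer face, 216 mm from the hinge axis; same axes as panel_hinge. The panel is a flat grey plate, 236 mm along the hinge, 212 mm wide and 6 mm thick, with a 42 x 17 mm slot, long side parallel to the hinge, centred 192 mm from the hinge axis. Shut, the wing stands 19 mm out of it.
- panel (a joint): Opening angle of the panel in rad: 0 = flat on the frame, grows as the free edge rises and swings over to the right, at most 1.6. A spring holds it open at about 1.3 and always pushes it open again; holding it shut takes about 3 to 6 N near its free edge. It may be pushed shut with closed fingers on its outer face anywhere beside the slot.

How it is judged:
By the outcome, as a careful person would: the job done as asked, in the order asked, and still so for the second after the job is handed in, while the arm keeps its last pose, push and grip.
It also fails if it takes over 72 s, if anything falls off the work surface, if the arm or the gripper's body presses on something with over 40 N, if the wrist force passes 120 N, or if a joint passes its speed limit or range.

## Working session

There is one attempt and no reset: what is moved stays moved. The work goes in short steps, Python scripts to look and compute and a tool call to move; the robot and the scene stay as the last step left them, time stands still between calls to the robot, and variables do not carry over. Pictures are saved under pics/ and viewed, and the job is handed in when it is done.

Besides the shell and the picture viewer there is one more tool, called after "Emit:" by a JSON object that holds its "method" and its "body", one argument or row to a line. move_arm: Moves the arm, as the interface text tells. Its arguments: {"type":"object","properties":{"delta_pos":{"type":"array"},"delta_rot":{"type":"array"},"fingers":{"type":"array"},"newtons":{"type":"number"}},"required":["delta_pos","delta_rot","fingers"]}

```bash
mkdir -p pics; python3 - <<'E'
from rig import status, imaging, ctrl
import cv2, numpy as np
s=status.observe();print(s, ctrl.tcp_to_tips)
for n in ("side","top","wrist"):
    im=imaging.grab_frame(n); cv2.imwrite(f"pics/{n}0.png",im[:,:,::-1])
    p=imaging.camera_params(n); print(n,p["fx"],p["cx"],p["cy"]); print(np.round(p["world_to_cam"],3).tolist())
E
```

```text
{'t': 0.0, 'joints': array([-77.84296912,  24.93695813,   1.43152195,  90.18914707,
        -0.66401236,  64.97355622,  -4.30465282]), 'qd': array([-0.05053597, -0.07396835,  0.00308782, -0.1193944 ,  0.08401706,
        0.05903774, -0.0805325 ]), 'effort': array([ 3.65407868e-04, -6.70493460e+01,  1.02531105e+00, -3.16198790e+01,
        1.55784586e-02,  1.27299211e-02,  1.52911603e-07]), 'tool_pos': array([0.19341552, 0.59380423, 0.2415203 ]), 'tcp_rot': array([-1.79909095e+02,  9.13787222e-03,  1.61958339e+02]), 'wrist_force': array([-0.60030118,  0.08555825,  0.31922513]), 'moment': array([ 0.00967963, -0.03415723,  0.01516387]), 'opening': 1.0012940522496572} 0.011
side 383.5091308140956 254.2033108626625 195.01103116585963
[[-0.059, -0.998, 0.022, -0.302], [-0.564, 0.015, -0.826, 0.377], [0.824, -0.061, -0.564, 0.439], [0.0, 0.0, 0.0, 1.0]]
top 467.60793832340244 254.94702043051342 187.13060666446222
[[-0.031, -0.999, 0.019, -0.312], [-0.999, 0.03, -0.034, 0.534], [0.033, -0.02, -0.999, 0.914], [0.0, 0.0, 0.0, 1.0]]
wrist 343.0987956576858 252.64480407613786 190.24528003525313
[[0.311, 0.951, -0.001, -0.625], [0.907, -0.296, 0.3, -0.039], [0.285, -0.094, -0.954, 0.379], [0.0, 0.0, 0.0, 1.0]]
```

View pics/side0.png

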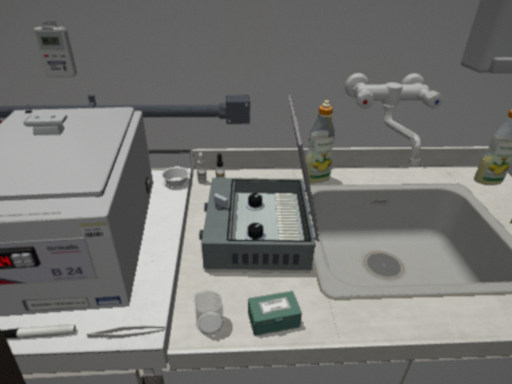

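View pics/top0.png

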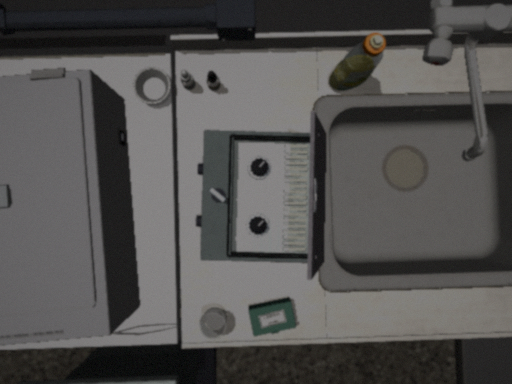

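```bash
python3 - <<'E'
import cv2
im=cv2.imread("pics/top0.png")[120:270,190:340]; cv2.imwrite("pics/topc.png",cv2.resize(im,None,fx=4,fy=4,interpolation=cv2.INTER_CUBIC))
im=cv2.imread("pics/side0.png")[90:280,190:340]; cv2.imwrite("pics/sidec.png",cv2.resize(im,(450,570),interpolation=cv2.INTER_CUBIC))
E
```

```text
(no output)
```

View pics/topc.png

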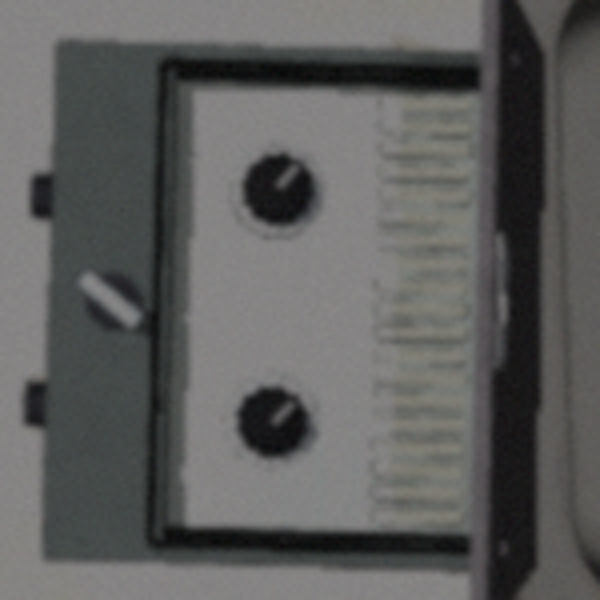

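View pics/sidec.png

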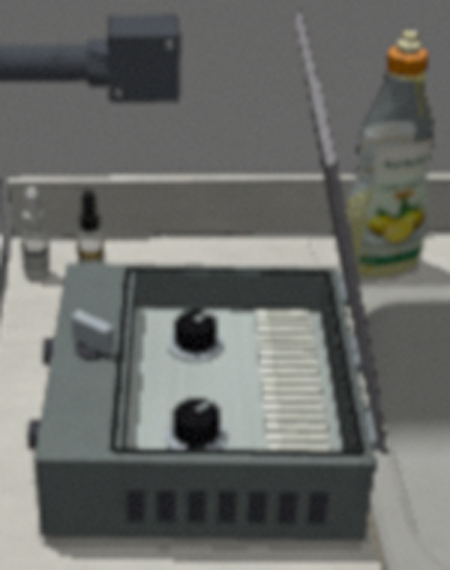

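View pics/wrist0.png

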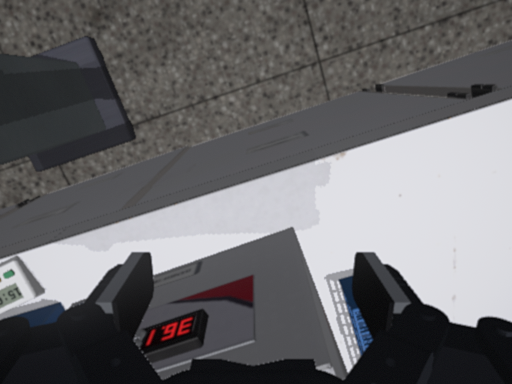

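```bash
cat > h.py <<'E'
import numpy as np, cv2
from rig import status, imaging, ctrl
def ray(p,u,v,z):
    R=p["world_to_cam"][:3,:3]; t=p["world_to_cam"][:3,3]; C=-R.T@t
    d=R.T@np.array([(u-p["cx"])/p["fx"],(v-p["cy"])/p["fy"],1])
    return C+d*(z-C[2])/d[2]
def proj(p,X):
    c=p["world_to_cam"]@np.r_[X,1]; return np.array([p["fx"]*c[0]/c[2]+p["cx"],p["fy"]*c[1]/c[2]+p["cy"]])
E
python3 - <<'E'
from h import *
p=imaging.camera_params("top"); im=cv2.imread("pics/top0.png"); g=im.max(2)
R=p["world_to_cam"][:3,:3];print("cam",-R.T@p["world_to_cam"][:3,3])
def blob(mask,r0,r1,c0,c1):
    m=np.zeros_like(g);m[r0:r1,c0:c1]=mask[r0:r1,c0:c1]
    n,l,s,c=cv2.connectedComponentsWithStats(m)
    k=1+s[1:,4].argmax();return s[k],c[k],np.argwhere(l==k)[:,::-1]
dark=(g<60).astype(np.uint8)
for r in ((152,185),(208,243)):
    s,c,_=blob(dark,*r,243,278); 
    print(s,c,ray(p,*c,.062)); 
bright=(g>125).astype(np.uint8)
s,c,pts=blob(bright,180,210,203,229)
w=np.array([ray(p,u,v,.101) for u,v in pts])[:,:2]
m=cv2.minAreaRect(w.astype(np.float32)*1000);ev=np.linalg.eigh(np.cov(w.T))[1][:,1]
print("wing",s,c,w.mean(0),m,np.degrees(np.arctan2(ev[1],ev[0])))
for u,v in ((56,42),(45,560),(478,50),(470,570)): print(ray(p,190+u/4,120+v/4,.075))
E
```

```text
cam [ 0.49396751 -0.30975343  0.93778348]
[251 159  18  17 211] [259.09478673 167.36966825] [ 0.5598131 -0.3365135  0.062    ]
[250 217  17  17 213] [257.657277   225.36619718] [ 0.45131116 -0.3304463   0.062     ]
wing [211 189  13  11  32] [216.9375  194.28125] [ 0.51092635 -0.25848734] ((510.74713134765625, -258.7830505371094), (26.75714111328125, 3.483175277709961), 47.671142578125) 47.546117993037136
[ 0.63014536 -0.23631701  0.075     ]
[ 0.3919192  -0.22481299  0.075     ]
[ 0.6209719  -0.43178237  0.075     ]
[ 0.3808688  -0.41974087  0.075     ]
```

Emit:
{"method": "move_arm", "body": {
  "delta_pos": [
    [0,0,-0.03],
    [0,0,-0.03],
    [0,0,-0.03],
    [0,0,-0.03],
    [0,0,0]
  ],
  "delta_rot": [
    [0,0,8],
    [0,0,8],
    [0,0,8],
    [0,0,8],
    [0,0,0]
  ],
  "fingers": [0.055,0.055,0.055,0.055,0.055]
}}

```text
t: 0.65
tool_pos: [0.1939, 0.5957, 0.3666]
tcp_rot: [179.7, -0.2, 129.7]
wrist_force: [-0.6, 0.6, 1.0]
opening: 0.646
```

```bash
cat >> h.py <<'E'
from scipy.spatial.transform import Rotation as Ro
def to(*tg):
    s=status.observe(); R=Ro.from_euler("xyz",s["tcp_rot"],degrees=True)
    print("t",round(s["t"],2),"pos",np.round(s["tool_pos"],4),"rot",np.round(s["tcp_rot"],2),"F",np.round(s["wrist_force"],1),"M",np.round(s["moment"],2),"op",round(s["opening"]*85.4,1),"j",np.round(s["joints"]))
    c=s["tool_pos"]
    for t in tg:
        print(t,"tool delta",np.round(R.inv().apply(np.array(t)-c),4)); c=np.array(t)
E
python3 -c "
from h import *
to((.44,.3,.36),(.4505,-.331,.36),(.4505,-.331,.16))"
```

```text
t 0.65 pos [0.1939 0.5957 0.3666] rot [179.69  -0.22 129.71] F [-0.6  0.6  1. ] M [ 0.05 -0.03  0.01] op 55.2 j [-83.  21.   9.  79.  -3.  80. -34.]
(0.44, 0.3, 0.36) tool delta [-3.847e-01  3.000e-04  5.100e-03]
(0.4505, -0.331, 0.36) tool delta [-0.4921 -0.395  -0.004 ]
(0.4505, -0.331, 0.16) tool delta [-0.0008 -0.0011  0.2   ]
```

Emit:
{"method": "move_arm", "body": {
  "delta_pos": [
    [-0.038,0,0],
    [-0.038,0,0],
    [-0.038,0,0],
    [-0.038,0,0],
    [-0.038,0,0],
    [-0.038,0,0],
    [-0.038,0,0],
    [-0.038,0,0],
    [-0.038,0,0],
    [-0.038,0,0]
  ],
  "delta_rot": [
    [0,0,0],
    [0,0,0],
    [0,0,0],
    [0,0,0],
    [0,0,0],
    [0,0,0],
    [0,0,0],
    [0,0,0],
    [0,0,0],
    [0,0,0]
  ],
  "fingers": [0.055,0.055,0.055,0.055,0.055,0.055,0.055,0.055,0.055,0.055]
}}

```text
t: 1.65
tool_pos: [0.4381, 0.3015, 0.3616]
tcp_rot: [-179.9, 0.0, 130.0]
wrist_force: [-0.4, 0.5, -0.3]
opening: 0.643
```

```bash
python3 -c "
from h import *
to((.4505,-.331,.36),(.4505,-.331,.16))"
```

```text
t 1.65 pos [0.4381 0.3015 0.3616] rot [-179.95    0.    130.05] F [-0.4  0.5 -0.3] M [ 0.04 -0.04 -0.03] op 54.9 j [-56.  11.  19.  93.  -4.  76.   4.]
(0.4505, -0.331, 0.36) tool delta [-0.4922 -0.3975  0.002 ]
(0.4505, -0.331, 0.16) tool delta [0.     0.0002 0.2   ]
```

20 rows at (-0.0246,-0.0199).

Emit:
{"method": "move_arm", "body": {
  "delta_pos": [
    [-0.0246,-0.0198,0],
    [-0.0246,-0.0198,0],
    [-0.0246,-0.0198,0],
    [-0.0246,-0.0198,0],
    [-0.0246,-0.0198,0],
    [-0.0246,-0.0198,0],
    [-0.0246,-0.0198,0],
    [-0.0246,-0.0198,0],
    [-0.0246,-0.0198,0],
    [-0.0246,-0.0198,0]
  ],
  "delta_rot": [
    [0,0,0],
    [0,0,0],
    [0,0,0],
    [0,0,0],
    [0,0,0],
    [0,0,0],
    [0,0,0],
    [0,0,0],
    [0,0,0],
    [0,0,0]
  ],
  "fingers": [0.055,0.055,0.055,0.055,0.055,0.055,0.055,0.055,0.055,0.055]
}}

```text
t: 2.65
tool_pos: [0.4432, -0.014, 0.3617]
tcp_rot: [-180.0, -0.0, 130.0]
wrist_force: [0.8, 0.1, -0.9]
opening: 0.64
```

Emit:
{"method": "move_arm", "body": {
  "delta_pos": [
    [-0.0246,-0.0198,0],
    [-0.0246,-0.0198,0],
    [-0.0246,-0.0198,0],
    [-0.0246,-0.0198,0],
    [-0.0246,-0.0198,0],
    [-0.0246,-0.0198,0],
    [-0.0246,-0.0198,0],
    [-0.0246,-0.0198,0],
    [-0.0246,-0.0198,0],
    [0,0,0]
  ],
  "delta_rot": [
    [0,0,0],
    [0,0,0],
    [0,0,0],
    [0,0,0],
    [0,0,0],
    [0,0,0],
    [0,0,0],
    [0,0,0],
    [0,0,0],
    [0,0,0]
  ],
  "fingers": [0.055,0.055,0.055,0.055,0.055,0.055,0.055,0.055,0.055,0.055]
}}

```text
t: 3.65
tool_pos: [0.4478, -0.3009, 0.3616]
tcp_rot: [-179.8, 0.0, 129.7]
wrist_force: [-0.5, -0.6, -0.1]
opening: 0.644
```

```bash
python3 -c "
from h import *
to((.4505,-.331,.36),(.4505,-.331,.18))
p=imaging.camera_params('wrist')
im=imaging.grab_frame('wrist'); cv2.imwrite('pics/w1.png',im[:,:,::-1])
im=imaging.grab_frame('side'); cv2.imwrite('pics/s1.png',im[:,:,::-1])
np.save('w1.npy',p['world_to_cam'])"
```

```text
t 3.65 pos [ 0.4478 -0.3009  0.3616] rot [-1.7985e+02  4.0000e-02  1.2969e+02] F [-0.5 -0.6 -0.1] M [-0.07 -0.07 -0.02] op 55.0 j [ -9.  15.  48.  94. -11.  77.  81.]
(0.4505, -0.331, 0.36) tool delta [-0.0249 -0.0171  0.0017]
(0.4505, -0.331, 0.18) tool delta [1.0e-04 5.0e-04 1.8e-01]
```

View pics/w1.png

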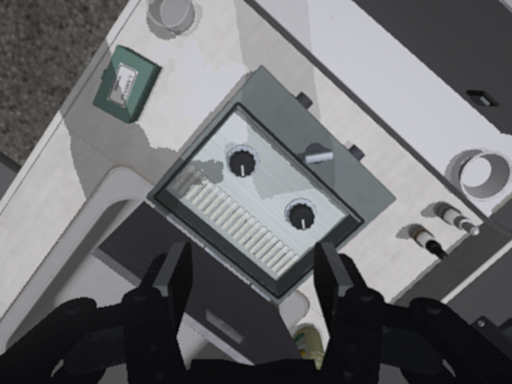

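View pics/s1.png

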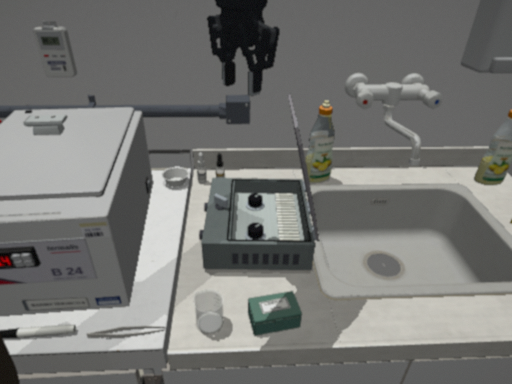

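```bash
python3 - <<'E'
from h import *
p=imaging.camera_params("wrist"); p["world_to_cam"]=np.load("w1.npy"); im=cv2.imread("pics/w1.png"); g=im.max(2)
def blob(mask,r0,r1,c0,c1):
    m=np.zeros_like(g);m[r0:r1,c0:c1]=mask[r0:r1,c0:c1]
    n,l,s,c=cv2.connectedComponentsWithStats(m)
    k=1+s[1:,4].argmax();return s[k],c[k],np.argwhere(l==k)[:,::-1]
dark=(g<70).astype(np.uint8)
for r in ((143,182,222,262),(195,235,283,320)):
    s,c,pts=blob(dark,*r); w=np.array([ray(p,u,v,.059)[:2] for u,v in pts])
    print(s,c,ray(p,*c,.058),(w.max(0)-w.min(0)),(w.max(0)+w.min(0))/2)
s,c,pts=blob((g>150).astype(np.uint8),140,172,300,334); w=np.array([ray(p,u,v,.101)[:2] for u,v in pts])
ev=np.linalg.eigh(np.cov(w.T))[1][:,1];print("wing",s,c,w.mean(0),np.degrees(np.arctan2(ev[1],ev[0])))
x=cv2.resize(im[130:240,200:350],None,fx=4,fy=4,interpolation=cv2.INTER_CUBIC);cv2.imwrite("pics/w1c.png",x)
E
```

```text
[230 150  25  26 450] [241.74888889 162.29777778] [ 0.45168914 -0.32684804  0.058     ] [0.03247977 0.03298251] [ 0.45247776 -0.32730087]
[289 204  25  25 438] [300.84018265 215.53881279] [ 0.56022288 -0.33297288  0.058     ] [0.03625527 0.03336226] [ 0.56064151 -0.33326415]
wing [306 152  27  10 166] [319.35542169 156.8313253 ] [ 0.51187447 -0.25578956] 48.798834304842245
```

View pics/w1c.png

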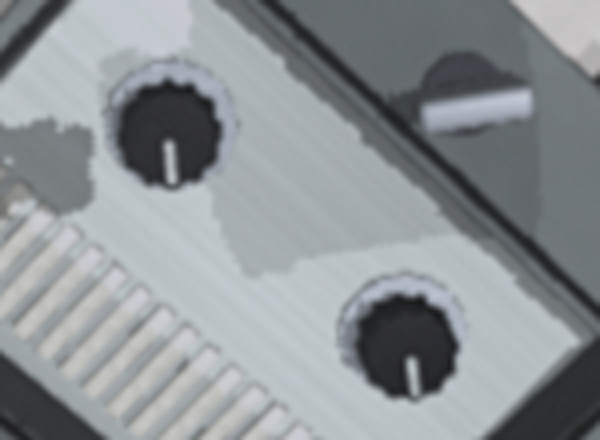

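```bash
python3 -c "
from h import *
to((.4515,-.329,.36),(.4515,-.329,.053))"
```

```text
t 3.75 pos [ 0.4489 -0.2972  0.3615] rot [-1.7994e+02 -6.0000e-02  1.2990e+02] F [-0.6  0.6  0.3] M [ 0.05 -0.02  0.03] op 54.8 j [ -9.  14.  48.  94. -11.  77.  80.]
(0.4515, -0.329, 0.36) tool delta [-0.0261 -0.0184  0.0015]
(0.4515, -0.329, 0.053) tool delta [-3.00e-04  3.00e-04  3.07e-01]
```

Emit:
{"method": "move_arm", "body": {
  "delta_pos": [
    [-0.013,-0.0092,0],
    [-0.013,-0.0092,0.03],
    [0,0,0.035],
    [0,0,0.035],
    [0,0,0.035],
    [0,0,0.035],
    [0,0,0.035],
    [0,0,0.02],
    [0,0,0],
    [0,0,0]
  ],
  "delta_rot": [
    [0,0,0],
    [0,0,0],
    [0,0,0],
    [0,0,0],
    [0,0,0],
    [0,0,0],
    [0,0,0],
    [0,0,0],
    [0,0,0],
    [0,0,0]
  ],
  "fingers": [0.055,0.055,0.055,0.055,0.055,0.055,0.055,0.055,0.055,0.055]
}}

```text
t: 4.75
tool_pos: [0.4524, -0.3278, 0.1377]
tcp_rot: [180.0, -0.0, 130.0]
wrist_force: [0.8, 0.1, 0.3]
opening: 0.646
```

```bash
python3 -c "
from h import *
to((.4515,-.329,.054))
im=imaging.grab_frame('wrist'); cv2.imwrite('pics/w2.png',im[:,:,::-1])"
```

```text
t 4.75 pos [ 0.4524 -0.3278  0.1377] rot [ 1.7999e+02 -3.0000e-02  1.3004e+02] F [0.8 0.1 0.3] M [-0.02 -0.06  0.02] op 55.2 j [  2.  29.  41. 109. -25.  51.  95.]
(0.4515, -0.329, 0.054) tool delta [-0.0004 -0.0015  0.0837]
```

View pics/w2.png

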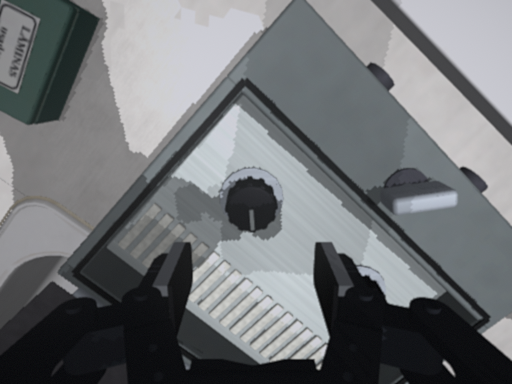

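Emit:
{"method": "move_arm", "body": {
  "delta_pos": [
    [0,-0.0015,0.03],
    [0,0,0.03],
    [0,0,0.015],
    [0,0,0.0085],
    [0,0,0],
    [0,0,0]
  ],
  "delta_rot": [
    [0,0,0],
    [0,0,0],
    [0,0,0],
    [0,0,0],
    [0,0,0],
    [0,0,0]
  ],
  "fingers": [0.055,0.055,0.055,0.055,0.055,0.055]
}}

```text
t: 5.4
tool_pos: [0.4514, -0.3301, 0.0548]
tcp_rot: [180.0, 0.1, 130.0]
wrist_force: [0.1, 0.3, 0.2]
opening: 0.646
```

Emit:
{"method": "move_arm", "body": {
  "delta_pos": [
    [0,0,0],
    [0,0,0],
    [0,0,0],
    [0,0,0],
    [0,0,0],
    [0,0,0]
  ],
  "delta_rot": [
    [0,0,0],
    [0,0,0],
    [0,0,0],
    [0,0,0],
    [0,0,0],
    [0,0,0]
  ],
  "fingers": [0.025,0.025,0.025,0.025,0.025,0.025],
  "newtons": 30
}}

```text
t: 6.0
tool_pos: [0.4522, -0.3294, 0.0551]
tcp_rot: [179.9, 0.1, 130.0]
wrist_force: [0.3, 3.3, 8.3]
opening: 0.362
```

```bash
python3 -c "
from h import *
to((.4515,-.329,.054))
im=imaging.grab_frame('wrist'); cv2.imwrite('pics/w3.png',im[:,:,::-1])"
```

```text
t 6.0 pos [ 0.4522 -0.3294  0.0551] rot [1.7988e+02 9.0000e-02 1.3000e+02] F [0.3 3.3 8.3] M [ 0.63 -0.21  0.  ] op 30.9 j [  6.  36.  35. 112. -31.  41. 100.]
(0.4515, -0.329, 0.054) tool delta [ 0.0007 -0.0003  0.0011]
```

View pics/w3.png

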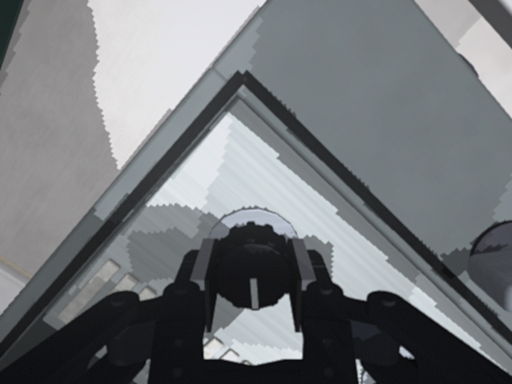

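Emit:
{"method": "move_arm", "body": {
  "delta_pos": [
    [0,0,-0.001],
    [0,0,0],
    [0,0,0],
    [0,0,0],
    [0,0,0],
    [0,0,0],
    [0,0,0],
    [0,0,0],
    [0,0,0],
    [0,0,0]
  ],
  "delta_rot": [
    [0,0,0],
    [0,0,6],
    [0,0,6],
    [0,0,6],
    [0,0,6],
    [0,0,6],
    [0,0,6],
    [0,0,6],
    [0,0,6],
    [0,0,0]
  ],
  "fingers": [0.025,0.025,0.025,0.025,0.025,0.025,0.025,0.025,0.025,0.025]
}}

```text
t: 7.05
tool_pos: [0.4518, -0.3295, 0.0552]
tcp_rot: [179.9, 0.0, 81.9]
wrist_force: [3.2, 0.7, 1.1]
opening: 0.363
```

```bash
python3 -c "
from h import *
to((.4515,-.329,.054))
im=imaging.grab_frame('wrist'); cv2.imwrite('pics/w4.png',im[:,:,::-1])"
```

```text
t 7.05 pos [ 0.4518 -0.3295  0.0552] rot [1.7994e+02 2.0000e-02 8.1910e+01] F [3.2 0.7 1.1] M [ 0.22 -0.89 -0.05] op 31.0 j [ -2.  40.  49. 113. -42.  46.  63.]
(0.4515, -0.329, 0.054) tool delta [ 0.0004 -0.0004  0.0012]
```

View pics/w4.png

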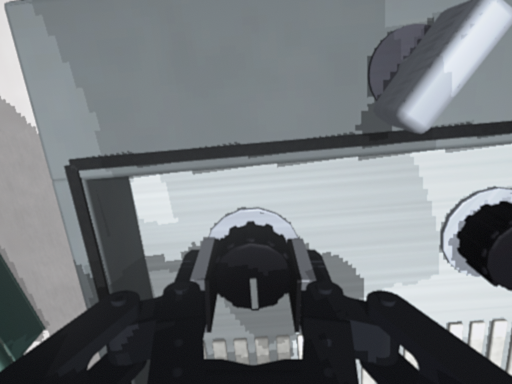

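Emit:
{"method": "move_arm", "body": {
  "delta_pos": [
    [0,0,0],
    [0,0,0],
    [0,0,0],
    [0,0,0],
    [0,0,0]
  ],
  "delta_rot": [
    [0,0,4],
    [0,0,4],
    [0,0,4],
    [0,0,4],
    [0,0,0]
  ],
  "fingers": [0.025,0.025,0.025,0.025,0.025]
}}

```text
t: 7.6
tool_pos: [0.4517, -0.3295, 0.0552]
tcp_rot: [179.9, -0.0, 66.1]
wrist_force: [3.6, 1.6, 2.1]
opening: 0.362
```

```bash
python3 -c "
from h import *
to((.4515,-.329,.054))
im=imaging.grab_frame('wrist'); cv2.imwrite('pics/w5.png',im[:,:,::-1])"
```

```text
t 7.6 pos [ 0.4517 -0.3295  0.0552] rot [ 1.7994e+02 -3.0000e-02  6.6090e+01] F [3.6 1.6 2.1] M [ 0.4  -1.04 -0.05] op 30.9 j [ -4.  42.  53. 113. -46.  48.  51.]
(0.4515, -0.329, 0.054) tool delta [ 0.0003 -0.0004  0.0012]
```

View pics/w5.png

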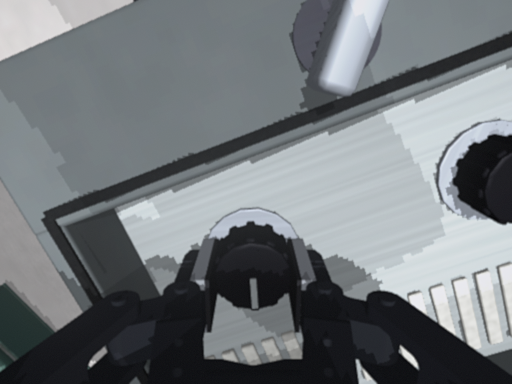

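Still turning freely (64° so far). Continue until the moment rises.

Emit:
{"method": "move_arm", "body": {
  "delta_pos": [
    [0,0,0],
    [0,0,0],
    [0,0,0],
    [0,0,0]
  ],
  "delta_rot": [
    [0,0,3],
    [0,0,3],
    [0,0,2],
    [0,0,0]
  ],
  "fingers": [0.025,0.025,0.025,0.025]
}}

```text
t: 8.05
tool_pos: [0.4514, -0.3298, 0.0551]
tcp_rot: [179.9, 0.0, 58.1]
wrist_force: [4.4, 1.0, 2.0]
opening: 0.357
```

```bash
python3 -c "
from h import *
to((.4515,-.329,.054))"
```

```text
t 8.05 pos [ 0.4514 -0.3298  0.0551] rot [1.7995e+02 1.0000e-02 5.8090e+01] F [4.4 1.  2. ] M [ 0.05 -0.98  0.5 ] op 30.5 j [ -5.  43.  55. 113. -47.  49.  44.]
(0.4515, -0.329, 0.054) tool delta [ 0.0008 -0.0003  0.0011]
```

Emit:
{"method": "move_arm", "body": {
  "delta_pos": [
    [0,0,0],
    [0,0,0]
  ],
  "delta_rot": [
    [0,0,3],
    [0,0,0]
  ],
  "fingers": [0.025,0.025]
}}

```text
t: 8.25
tool_pos: [0.4509, -0.3304, 0.0551]
tcp_rot: [179.9, 0.1, 55.0]
wrist_force: [3.2, -1.8, 1.8]
opening: 0.359
```

```bash
python3 -c "
from h import *
to((.4515,-.329,.054))"
```

```text
t 8.25 pos [ 0.4509 -0.3304  0.0551] rot [1.7994e+02 6.0000e-02 5.5040e+01] F [ 3.2 -1.8  1.8] M [-0.52 -0.61  0.57] op 30.7 j [ -5.  44.  56. 113. -48.  50.  42.]
(0.4515, -0.329, 0.054) tool delta [ 0.0015 -0.0003  0.0011]
```

Emit:
{"method": "move_arm", "body": {
  "delta_pos": [
    [0,0,0],
    [0,0,0],
    [0,0,0],
    [0,0,-0.02],
    [0,0,-0.03],
    [0,0,-0.03],
    [0,0,0],
    [0,0,0]
  ],
  "delta_rot": [
    [0,0,0],
    [0,0,0],
    [0,0,0],
    [0,0,0],
    [0,0,0],
    [0,0,0],
    [0,0,0],
    [0,0,0]
  ],
  "fingers": [0.055,0.055,0.055,0.055,0.055,0.055,0.055,0.055]
}}

```text
t: 9.05
tool_pos: [0.4509, -0.3293, 0.1349]
tcp_rot: [180.0, -0.0, 55.0]
wrist_force: [-0.5, 0.6, 0.2]
opening: 0.643
```

```bash
python3 -c "
from h import *
to((.4515,-.329,.135),(.560,-.335,.135),(.560,-.335,.056))
im=imaging.grab_frame('wrist'); cv2.imwrite('pics/w6.png',im[:,:,::-1])"
```

```text
t 9.05 pos [ 0.4509 -0.3293  0.1349] rot [ 1.7998e+02 -4.0000e-02  5.4990e+01] F [-0.5  0.6  0.2] M [0.05 0.   0.02] op 54.9 j [-10.  38.  63. 110. -41.  58.  36.]
(0.4515, -0.329, 0.135) tool delta [ 0.0006  0.0003 -0.0001]
(0.56, -0.335, 0.135) tool delta [0.0573 0.0923 0.0001]
(0.56, -0.335, 0.056) tool delta [-0.0001 -0.      0.079 ]
```

View pics/w6.png

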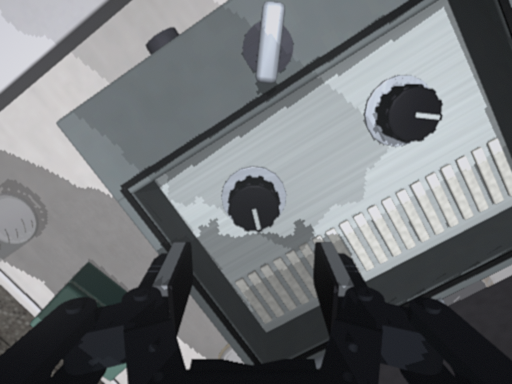

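Emit:
{"method": "move_arm", "body": {
  "delta_pos": [
    [0,0,-0.005],
    [0,0,0],
    [0,0,0],
    [0,0,0],
    [0,0,0],
    [0,0,0],
    [0,0,0],
    [0,0,0],
    [0,0,0],
    [0,0,0]
  ],
  "delta_rot": [
    [0,0,-8],
    [0,0,-8],
    [0,0,-8],
    [0,0,-8],
    [0,0,-8],
    [0,0,-8],
    [0,0,-8],
    [0,0,-8],
    [0,0,-8],
    [0,0,-3]
  ],
  "fingers": [0.055,0.055,0.055,0.055,0.055,0.055,0.055,0.055,0.055,0.055]
}}

```text
t: 10.1
tool_pos: [0.4501, -0.3289, 0.1386]
tcp_rot: [-180.0, -0.1, 130.3]
wrist_force: [-0.2, 0.2, 0.3]
opening: 0.639
```

Emit:
{"method": "move_arm", "body": {
  "delta_pos": [
    [-0.0186,0.02,0],
    [-0.0186,0.02,0],
    [-0.0186,0.02,0],
    [-0.0186,0.02,0],
    [0,0,0],
    [0,0,0]
  ],
  "delta_rot": [
    [0,0,0],
    [0,0,0],
    [0,0,0],
    [0,0,0],
    [0,0,0],
    [0,0,0]
  ],
  "fingers": [0.055,0.055,0.055,0.055,0.055,0.055]
}}

```text
t: 10.7
tool_pos: [0.5593, -0.3347, 0.1382]
tcp_rot: [-179.9, -0.1, 130.0]
wrist_force: [-0.7, -0.4, -0.0]
opening: 0.646
```

```bash
python3 -c "
from h import *
to((.560,-.335,.056))
im=imaging.grab_frame('wrist'); cv2.imwrite('pics/w7.png',im[:,:,::-1])"
```

```text
t 10.7 pos [ 0.5593 -0.3347  0.1382] rot [-1.7993e+02 -1.4000e-01  1.3000e+02] F [-0.7 -0.4 -0. ] M [-0.04  0.07 -0.01] op 55.1 j [  1.  38.  40.  95. -28.  58.  91.]
(0.56, -0.335, 0.056) tool delta [-0.0009  0.0005  0.0822]
```

View pics/w7.png

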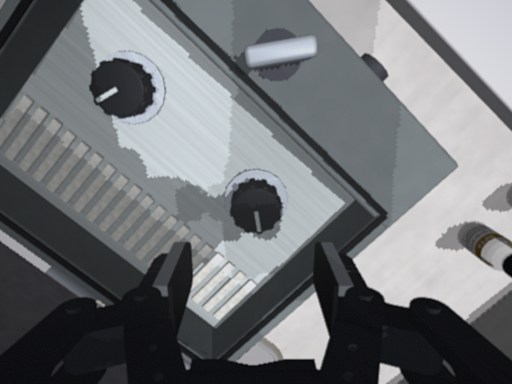

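Emit:
{"method": "move_arm", "body": {
  "delta_pos": [
    [0,0.001,0.03],
    [0,0,0.03],
    [0,0,0.015],
    [0,0,0.007],
    [0,0,0],
    [0,0,0]
  ],
  "delta_rot": [
    [0,0,0],
    [0,0,0],
    [0,0,0],
    [0,0,0],
    [0,0,0],
    [0,0,0]
  ],
  "fingers": [0.055,0.055,0.055,0.055,0.055,0.055]
}}

```text
t: 11.35
tool_pos: [0.561, -0.3352, 0.0589]
tcp_rot: [180.0, 0.1, 129.9]
wrist_force: [-1.4, -0.4, 0.7]
opening: 0.642
```

Emit:
{"method": "move_arm", "body": {
  "delta_pos": [
    [0,0,0],
    [0,0,0],
    [0,0,0],
    [0,0,0],
    [0,0,0],
    [0,0,0]
  ],
  "delta_rot": [
    [0,0,0],
    [0,0,0],
    [0,0,0],
    [0,0,0],
    [0,0,0],
    [0,0,0]
  ],
  "fingers": [0.025,0.025,0.025,0.025,0.025,0.025],
  "newtons": 30
}}

```text
t: 11.95
tool_pos: [0.5616, -0.3347, 0.0591]
tcp_rot: [179.9, 0.1, 130.0]
wrist_force: [0.1, 1.3, 5.7]
opening: 0.361
```

Emit:
{"method": "move_arm", "body": {
  "delta_pos": [
    [0,0,0],
    [0,0,0],
    [0,0,0],
    [0,0,0],
    [0,0,0],
    [0,0,0],
    [0,0,0],
    [0,0,0],
    [0,0,0],
    [0,0,0]
  ],
  "delta_rot": [
    [0,0,6],
    [0,0,6],
    [0,0,6],
    [0,0,6],
    [0,0,6],
    [0,0,6],
    [0,0,6],
    [0,0,6],
    [0,0,6],
    [0,0,0]
  ],
  "fingers": [0.025,0.025,0.025,0.025,0.025,0.025,0.025,0.025,0.025,0.025]
}}

```text
t: 12.95
tool_pos: [0.5619, -0.3347, 0.0592]
tcp_rot: [179.9, 0.0, 75.8]
wrist_force: [0.7, 1.9, 5.7]
opening: 0.356
```

```bash
python3 -c "
from h import *
to((.560,-.335,.056))
im=imaging.grab_frame('wrist'); cv2.imwrite('pics/w8.png',im[:,:,::-1])"
```

```text
t 12.95 pos [ 0.5619 -0.3347  0.0592] rot [1.7987e+02 1.0000e-02 7.5800e+01] F [0.7 1.9 5.7] M [ 0.3  -0.05 -0.01] op 30.4 j [ -4.  48.  51.  99. -44.  55.  50.]
(0.56, -0.335, 0.056) tool delta [-0.0008 -0.0018  0.0032]
```

View pics/w8.png

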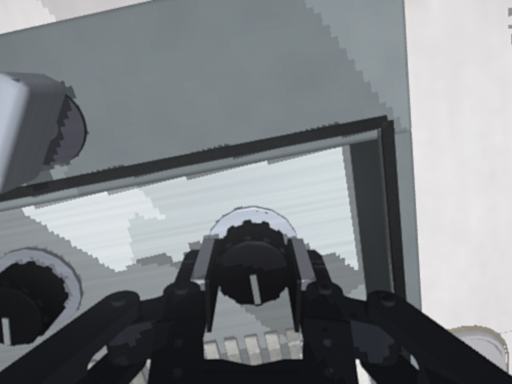

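Emit:
{"method": "move_arm", "body": {
  "delta_pos": [
    [0,0,0],
    [0,0,0],
    [0,0,0],
    [0,0,0],
    [0,0,0]
  ],
  "delta_rot": [
    [0,0,4],
    [0,0,4],
    [0,0,3],
    [0,0,3],
    [0,0,0]
  ],
  "fingers": [0.025,0.025,0.025,0.025,0.025]
}}

```text
t: 13.5
tool_pos: [0.5619, -0.3347, 0.0591]
tcp_rot: [179.9, -0.0, 61.9]
wrist_force: [1.1, 1.6, 5.6]
opening: 0.358
```

```bash
python3 -c "
from h import *
to((.560,-.335,.056))"
```

```text
t 13.5 pos [ 0.5619 -0.3347  0.0591] rot [ 1.7986e+02 -3.0000e-02  6.1910e+01] F [1.1 1.6 5.6] M [ 0.29 -0.15 -0.05] op 30.6 j [ -6.  49.  54.  99. -47.  57.  38.]
(0.56, -0.335, 0.056) tool delta [-0.0012 -0.0016  0.0031]
```

Emit:
{"method": "move_arm", "body": {
  "delta_pos": [
    [0,0,0],
    [0,0,0],
    [0,0,0]
  ],
  "delta_rot": [
    [0,0,3],
    [0,0,3],
    [0,0,0]
  ],
  "fingers": [0.025,0.025,0.025]
}}

```text
t: 13.8
tool_pos: [0.5617, -0.3351, 0.0591]
tcp_rot: [179.9, 0.0, 56.0]
wrist_force: [-0.5, -0.4, 6.6]
opening: 0.357
```

```bash
python3 -c "
from h import *
to((.560,-.335,.056))"
```

```text
t 13.8 pos [ 0.5617 -0.3351  0.0591] rot [179.87   0.    55.95] F [-0.5 -0.4  6.6] M [0.02 0.02 0.45] op 30.5 j [ -6.  50.  55.  99. -48.  58.  33.]
(0.56, -0.335, 0.056) tool delta [-0.0009 -0.0015  0.0031]
```

Stop reached (moment about z jumped). A few degrees more, then release and go up.

Emit:
{"method": "move_arm", "body": {
  "delta_pos": [
    [0,0,0],
    [0,0,0]
  ],
  "delta_rot": [
    [0,0,3],
    [0,0,0]
  ],
  "fingers": [0.025,0.025]
}}

```text
t: 14.0
tool_pos: [0.5623, -0.3344, 0.0591]
tcp_rot: [179.9, -0.1, 53.0]
wrist_force: [0.9, 1.2, 6.7]
opening: 0.36
```

```bash
python3 -c "
from h import *
to((.560,-.335,.056))"
```

```text
t 14.0 pos [ 0.5623 -0.3344  0.0591] rot [ 1.7987e+02 -8.0000e-02  5.2980e+01] F [0.9 1.2 6.7] M [ 0.39 -0.38  0.33] op 30.8 j [ -7.  50.  56.  99. -49.  58.  31.]
(0.56, -0.335, 0.056) tool delta [-0.0019 -0.0015  0.0031]
```

Emit:
{"method": "move_arm", "body": {
  "delta_pos": [
    [0,0,0],
    [0,0,0],
    [0,0,0],
    [0,0,-0.02],
    [0,0,-0.03],
    [0,0,-0.04],
    [0,0,-0.04],
    [0,0,0],
    [0,0,0]
  ],
  "delta_rot": [
    [0,0,0],
    [0,0,0],
    [0,0,0],
    [0,0,0],
    [0,0,0],
    [0,0,0],
    [0,0,0],
    [0,0,0],
    [0,0,0]
  ],
  "fingers": [0.055,0.055,0.055,0.055,0.055,0.055,0.055,0.055,0.055]
}}

```text
t: 14.9
tool_pos: [0.561, -0.3352, 0.1899]
tcp_rot: [179.8, -0.0, 52.9]
wrist_force: [0.1, -0.5, -1.6]
opening: 0.645
```

```bash
python3 -c "
from h import *
to((.5105,-.258,.185),(.5105,-.258,.091))
im=imaging.grab_frame('wrist'); cv2.imwrite('pics/w9.png',im[:,:,::-1])"
```

```text
t 14.9 pos [ 0.561  -0.3352  0.1899] rot [ 1.7985e+02 -4.0000e-02  5.2940e+01] F [ 0.1 -0.5 -1.6] M [-0.01 -0.01 -0.  ] op 55.1 j [-10.  43.  63.  93. -40.  70.  25.]
(0.5105, -0.258, 0.185) tool delta [ 0.0312 -0.0868  0.0047]
(0.5105, -0.258, 0.091) tool delta [-0.0001 -0.0003  0.094 ]
```

View pics/w9.png

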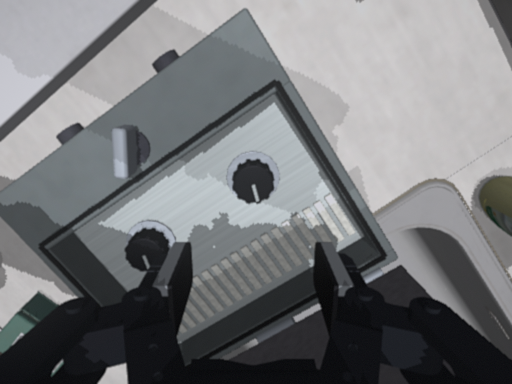

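Emit:
{"method": "move_arm", "body": {
  "delta_pos": [
    [0.0078,-0.0217,0],
    [0.0078,-0.0217,0],
    [0.0078,-0.0217,0],
    [0.0078,-0.0217,0],
    [0,0,0],
    [0,0,0.02],
    [0,0,0.02],
    [0,0,0]
  ],
  "delta_rot": [
    [0,0,0],
    [0,0,0],
    [0,0,0],
    [0,0,0],
    [0,0,5],
    [0,0,0],
    [0,0,0],
    [0,0,0]
  ],
  "fingers": [0.05,0.05,0.05,0.05,0.05,0.05,0.05,0.05]
}}

```text
t: 15.75
tool_pos: [0.5087, -0.2558, 0.1451]
tcp_rot: [-179.7, 0.1, 48.0]
wrist_force: [-0.0, -0.2, 1.3]
opening: 0.585
```

```bash
python3 -c "
from h import *
to((.5105,-.258,.091))
im=imaging.grab_frame('wrist'); cv2.imwrite('pics/w10.png',im[:,:,::-1])"
```

```text
t 15.75 pos [ 0.5087 -0.2558  0.1451] rot [-1.7971e+02  8.0000e-02  4.7960e+01] F [-0.  -0.2  1.3] M [0.04 0.02 0.04] op 49.9 j [-20.  40.  66. 108. -42.  61.  21.]
(0.5105, -0.258, 0.091) tool delta [-0.0003  0.0031  0.0541]
```

View pics/w10.png

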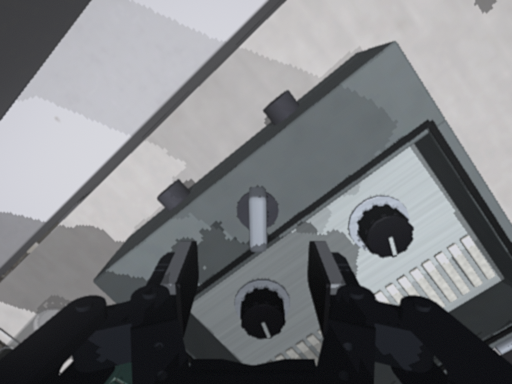

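Emit:
{"method": "move_arm", "body": {
  "delta_pos": [
    [0,0.003,0.02],
    [0,0,0.02],
    [0,0,0.013],
    [0,0,0],
    [0,0,0]
  ],
  "delta_rot": [
    [0,0,0],
    [0,0,0],
    [0,0,0],
    [0,0,0],
    [0,0,0]
  ],
  "fingers": [0.05,0.05,0.05,0.05,0.05]
}}

```text
t: 16.3
tool_pos: [0.5125, -0.2598, 0.0955]
tcp_rot: [180.0, 0.0, 47.9]
wrist_force: [0.7, 0.0, -0.5]
opening: 0.585
```

Emit:
{"method": "move_arm", "body": {
  "delta_pos": [
    [0,0,0],
    [0,0,0],
    [0,0,0],
    [0,0,0],
    [0,0,0],
    [0,0,0],
    [0,0,0],
    [0,0,0]
  ],
  "delta_rot": [
    [0,0,0],
    [0,0,0],
    [0,0,0],
    [0,0,0],
    [0,0,0],
    [0,0,0],
    [0,0,0],
    [0,0,0]
  ],
  "fingers": [0.005,0.005,0.005,0.005,0.005,0.005,0.005,0.005],
  "newtons": 30
}}

```text
t: 17.1
tool_pos: [0.5108, -0.2576, 0.0952]
tcp_rot: [-179.7, -0.1, 48.0]
wrist_force: [-8.5, 8.3, 13.5]
opening: 0.112
```

```bash
python3 -c "
from h import *
to((.5105,-.258,.091))
im=imaging.grab_frame('wrist'); cv2.imwrite('pics/w11.png',im[:,:,::-1])"
```

```text
t 17.1 pos [ 0.5108 -0.2576  0.0952] rot [-1.7973e+02 -9.0000e-02  4.7960e+01] F [-8.5  8.3 13.5] M [1.72 1.77 0.  ] op 9.5 j [-17.  43.  62. 110. -47.  57.  24.]
(0.5105, -0.258, 0.091) tool delta [-0.0005  0.0001  0.0042]
```

View pics/w11.png

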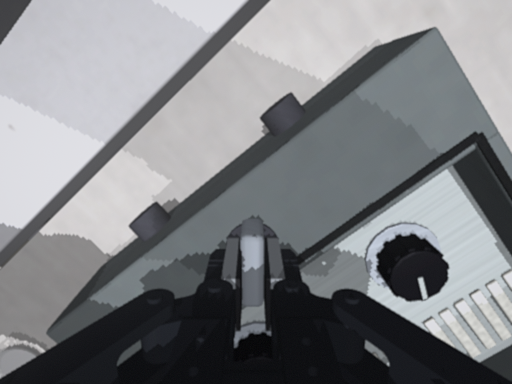

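Emit:
{"method": "move_arm", "body": {
  "delta_pos": [
    [0,-0.002,0],
    [0,0,0],
    [0,0,0],
    [0,0,0],
    [0,0,0],
    [0,0,0],
    [0,0,0]
  ],
  "delta_rot": [
    [0,0,0],
    [0,0,5],
    [0,0,5],
    [0,0,5],
    [0,0,5],
    [0,0,5],
    [0,0,0]
  ],
  "fingers": [0.005,0.005,0.005,0.005,0.005,0.005,0.005]
}}

```text
t: 17.85
tool_pos: [0.5106, -0.2574, 0.0953]
tcp_rot: [-179.9, 0.0, 22.8]
wrist_force: [-3.4, 4.9, 7.8]
opening: 0.109
```

```bash
python3 -c "
from h import *
to((.5105,-.258,.091))"
```

```text
t 17.85 pos [ 0.5106 -0.2574  0.0953] rot [-179.92    0.     22.79] F [-3.4  4.9  7.8] M [ 0.96  0.82 -0.05] op 9.3 j [-20.  47.  68. 110. -51.  60.   4.]
(0.5105, -0.258, 0.091) tool delta [-0.0003  0.0005  0.0043]
```

Emit:
{"method": "move_arm", "body": {
  "delta_pos": [
    [0,0,0],
    [0,0,0],
    [0,0,0],
    [0,0,0]
  ],
  "delta_rot": [
    [0,0,5],
    [0,0,5],
    [0,0,5],
    [0,0,0]
  ],
  "fingers": [0.005,0.005,0.005,0.005]
}}

```text
t: 18.25
tool_pos: [0.5105, -0.2573, 0.0953]
tcp_rot: [-179.9, 0.0, 7.8]
wrist_force: [-4.7, 5.2, 8.0]
opening: 0.106
```

```bash
python3 -c "
from h import *
to((.5105,-.258,.091))"
```

```text
t 18.25 pos [ 0.5105 -0.2573  0.0953] rot [-1.799e+02  2.000e-02  7.790e+00] F [-4.7  5.2  8. ] M [1.   0.82 0.02] op 9.1 j [-20.  49.  70. 110. -54.  63.  -9.]
(0.5105, -0.258, 0.091) tool delta [-0.0001  0.0007  0.0043]
```

Emit:
{"method": "move_arm", "body": {
  "delta_pos": [
    [0,0,0],
    [0,0,0],
    [0,0,0],
    [0,0,0]
  ],
  "delta_rot": [
    [0,0,4],
    [0,0,4],
    [0,0,3],
    [0,0,0]
  ],
  "fingers": [0.005,0.005,0.005,0.005]
}}

```text
t: 18.65
tool_pos: [0.5105, -0.2572, 0.0952]
tcp_rot: [-179.9, 0.0, -3.1]
wrist_force: [-4.8, 4.4, 7.0]
opening: 0.11
```

```bash
python3 -c "
from h import *
to((.5105,-.258,.091))
im=imaging.grab_frame('wrist'); cv2.imwrite('pics/w12.png',im[:,:,::-1])"
```

```text
t 18.65 pos [ 0.5105 -0.2572  0.0952] rot [-1.7989e+02  4.0000e-02 -3.1400e+00] F [-4.8  4.4  7. ] M [1.01 0.85 0.02] op 9.4 j [-21.  50.  72. 110. -55.  64. -19.]
(0.5105, -0.258, 0.091) tool delta [0.     0.0008 0.0042]
```

View pics/w12.png

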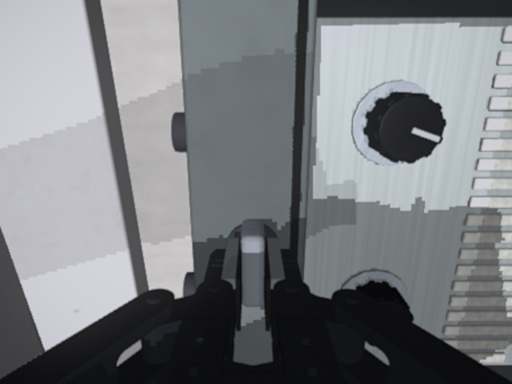

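Emit:
{"method": "move_arm", "body": {
  "delta_pos": [
    [0,0,0],
    [0,0,0],
    [0,0,0],
    [0,0,0],
    [0,0,0],
    [0,0,0]
  ],
  "delta_rot": [
    [0,0,0],
    [0,0,0],
    [0,0,0],
    [0,0,0],
    [0,0,0],
    [0,0,0]
  ],
  "fingers": [0.06,0.06,0.06,0.06,0.06,0.06]
}}

```text
t: 19.3
tool_pos: [0.511, -0.2581, 0.0948]
tcp_rot: [180.0, -0.0, -3.0]
wrist_force: [1.0, 0.4, -0.2]
opening: 0.698
```

Emit:
{"method": "move_arm", "body": {
  "delta_pos": [
    [0,0,0],
    [0,0,0],
    [0,0,0],
    [0,0,0],
    [0,0,0],
    [0,0,0],
    [0,0,-0.02],
    [0,0,-0.02],
    [0,0,-0.03],
    [0,0,0]
  ],
  "delta_rot": [
    [0,0,-7],
    [0,0,-7],
    [0,0,-7],
    [0,0,-7],
    [0,0,-7],
    [0,0,-7],
    [0,0,-8],
    [0,0,-8],
    [0,0,-8],
    [0,0,0]
  ],
  "fingers": [0.06,0.06,0.06,0.06,0.06,0.06,0.06,0.06,0.06,0.06]
}}

```text
t: 20.3
tool_pos: [0.5122, -0.2599, 0.1684]
tcp_rot: [179.7, -0.0, 63.2]
wrist_force: [0.0, -0.5, -0.1]
opening: 0.701
```

```bash
python3 -c "
from h import *
to((.5105,-.258,.091))
im=imaging.grab_frame('wrist'); cv2.imwrite('pics/w13.png',im[:,:,::-1])
p=imaging.camera_params('wrist'); np.save('w13.npy',p['world_to_cam'])"
```

```text
t 20.3 pos [ 0.5122 -0.2599  0.1684] rot [ 1.7968e+02 -3.0000e-02  6.3160e+01] F [ 0.  -0.5 -0.1] M [-0.06 -0.01 -0.06] op 59.9 j [-18.  36.  62. 106. -36.  60.  31.]
(0.5105, -0.258, 0.091) tool delta [ 0.0008 -0.0028  0.0773]
```

View pics/w13.png

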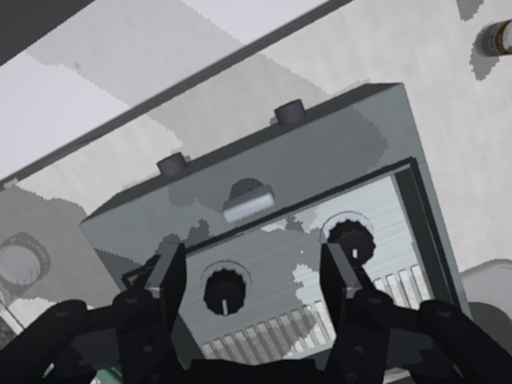

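```bash
python3 - <<'E'
from h import *
p=imaging.camera_params("wrist"); p["world_to_cam"]=np.load("w13.npy"); im=cv2.imread("pics/w13.png"); g=im.max(2)
m=np.zeros_like(g); m[182:226,218:278]=(g[182:226,218:278]>150)
n,l,s,c=cv2.connectedComponentsWithStats(m);k=1+s[1:,4].argmax();pts=np.argwhere(l==k)[:,::-1]
w=np.array([ray(p,u,v,.1)[:2] for u,v in pts]);ev=np.linalg.eigh(np.cov(w.T))[1][:,1];print(s[k],w.mean(0),np.degrees(np.arctan(ev[1]/ev[0])))
a=ray(p,81,221,.075);b=ray(p,403,84,.075);print(a,b,np.degrees(np.arctan((b-a)[1]/(b-a)[0])))
im=imaging.grab_frame('top'); cv2.imwrite('pics/t2.png',cv2.resize(im[100:280,180:350,::-1],None,fx=3,fy=3))
E
```

```text
[224 194  50  28 588] [ 0.51221853 -0.25411619] -3.631821915362993
[ 0.39926591 -0.21755219  0.075     ] [ 0.63095207 -0.23337991  0.075     ] -3.9081086504992286
```

View pics/t2.png

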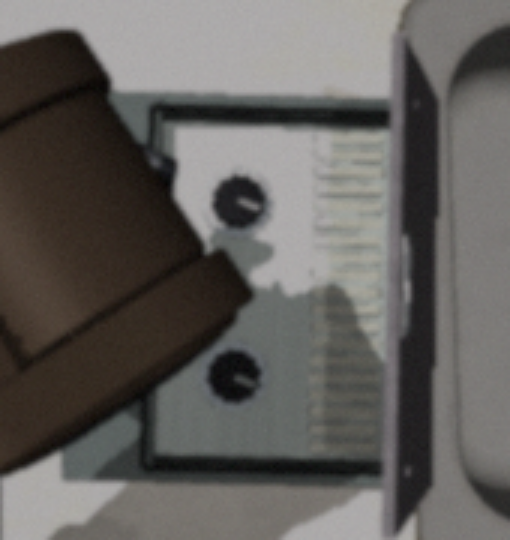

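Emit:
{"method": "move_arm", "body": {
  "delta_pos": [
    [0,0,-0.035],
    [0,0,-0.035],
    [0,0,-0.035],
    [0,0,-0.035],
    [0,0,-0.035],
    [0,0,-0.022],
    [0,0,0]
  ],
  "delta_rot": [
    [0,0,-6],
    [0,0,-6],
    [0,0,-6],
    [0,0,-6],
    [0,0,0],
    [0,0,0],
    [0,0,0]
  ],
  "fingers": [0,0,0,0,0,0,0]
}}

```text
t: 21.1
tool_pos: [0.5118, -0.2587, 0.3636]
tcp_rot: [179.8, 0.1, 86.9]
wrist_force: [0.4, -0.3, -0.3]
opening: -0.004
```

```bash
python3 -c "
from h import *
to((.4485,-.4697,.365),(.4485,-.4697,.263))"
```

```text
t 21.1 pos [ 0.5118 -0.2587  0.3636] rot [1.7983e+02 5.0000e-02 8.6890e+01] F [ 0.4 -0.3 -0.3] M [-0.06  0.03 -0.02] op -0.3 j [-22.  23.  64.  90. -21.  80.  41.]
(0.4485, -0.4697, 0.365) tool delta [-0.2141 -0.0517 -0.0013]
(0.4485, -0.4697, 0.263) tool delta [ 1.00e-04 -3.00e-04  1.02e-01]
```

Emit:
{"method": "move_arm", "body": {
  "delta_pos": [
    [-0.0268,-0.0065,0],
    [-0.0268,-0.0065,0],
    [-0.0268,-0.0065,0],
    [-0.0268,-0.0065,0],
    [-0.0268,-0.0065,0],
    [-0.0268,-0.0065,0],
    [-0.0268,-0.0065,0],
    [-0.0268,-0.0065,0],
    [0,0,0],
    [0,0,0]
  ],
  "delta_rot": [
    [0,0,0],
    [0,0,0],
    [0,0,0],
    [0,0,0],
    [0,0,0],
    [0,0,0],
    [0,0,0],
    [0,0,0],
    [0,0,0],
    [0,0,0]
  ],
  "fingers": [0,0,0,0,0,0,0,0,0,0]
}}

```text
t: 22.1
tool_pos: [0.4472, -0.4693, 0.3599]
tcp_rot: [-179.9, -0.1, 86.8]
wrist_force: [0.1, 0.6, 0.9]
opening: -0.001
```

```bash
python3 -c "
from h import *
to((.4485,-.4697,.365),(.4485,-.4697,.263))
im=imaging.grab_frame('side'); cv2.imwrite('pics/s3.png',im[:,:,::-1])
im=imaging.grab_frame('top'); cv2.imwrite('pics/t3.png',im[:,:,::-1])"
```

```text
t 22.1 pos [ 0.4472 -0.4693  0.3599] rot [-1.7989e+02 -1.0000e-01  8.6830e+01] F [0.1 0.6 0.9] M [ 0.02 -0.04 -0.01] op -0.1 j [  8.  31.  59.  78. -27.  85.  62.]
(0.4485, -0.4697, 0.365) tool delta [-0.0003  0.0013 -0.0051]
(0.4485, -0.4697, 0.263) tool delta [-0.0002  0.0002  0.102 ]
```

View pics/s3.png

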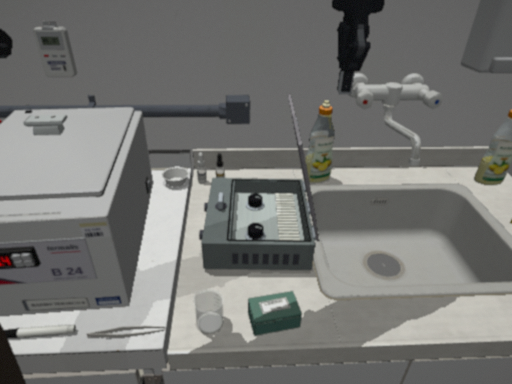

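View pics/t3.png

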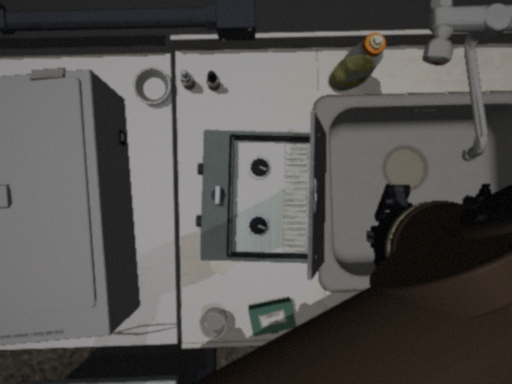

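Emit:
{"method": "move_arm", "body": {
  "delta_pos": [
    [0,0,0.03],
    [0,0,0.03],
    [0,0,0.03],
    [0,0,0.008],
    [0.01,0,0],
    [0.01,0,0],
    [0,0,0]
  ],
  "delta_rot": [
    [0,0,0],
    [0,0,0],
    [0,0,0],
    [0,0,0],
    [0,0,0],
    [0,0,0],
    [0,0,0]
  ],
  "fingers": [0,0,0,0,0,0,0]
}}

```text
t: 22.9
tool_pos: [0.45, -0.448, 0.2653]
tcp_rot: [179.9, 0.0, 87.1]
wrist_force: [-0.0, 0.1, -0.1]
opening: -0.003
```

```bash
python3 -c "
from h import *
to((.4485,-.4697,.263))
im=imaging.grab_frame('side'); cv2.imwrite('pics/s4.png',im[:,:,::-1])"
```

```text
t 22.9 pos [ 0.45   -0.448   0.2653] rot [1.7988e+02 1.0000e-02 8.7090e+01] F [-0.   0.1 -0.1] M [ 0.   -0.    0.02] op -0.3 j [  5.  33.  57.  90. -29.  73.  64.]
(0.4485, -0.4697, 0.263) tool delta [-0.0217 -0.0004  0.0023]
```

View pics/s4.png

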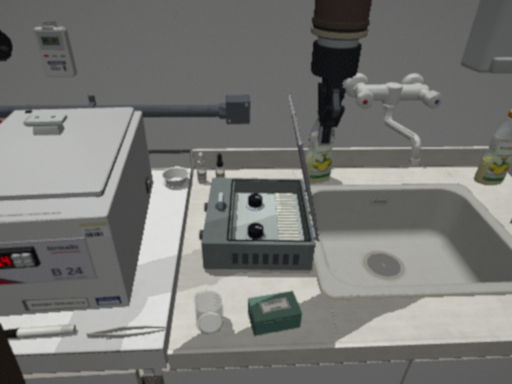

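Emit:
{"method": "move_arm", "body": {
  "delta_pos": [
    [0.015,0,0],
    [0.015,0,0],
    [0.0151,0,0.0065],
    [0.0151,0,0.0065],
    [0.0151,0,0.0065],
    [0,0,0]
  ],
  "delta_rot": [
    [0,0,0],
    [0,0,0],
    [0,0,0],
    [0,0,0],
    [0,0,0],
    [0,0,0]
  ],
  "fingers": [0,0,0,0,0,0]
}}

```text
t: 23.55
tool_pos: [0.4535, -0.3724, 0.2444]
tcp_rot: [180.0, -0.1, 87.1]
wrist_force: [0.0, 0.5, -0.2]
opening: 0.003
```

```bash
python3 -c "
from h import *
to((.4485,-.4697,.263))
im=imaging.grab_frame('side'); cv2.imwrite('pics/s5.png',im[:,:,::-1])"
```

```text
t 23.55 pos [ 0.4535 -0.3724  0.2444] rot [ 1.7997e+02 -8.0000e-02  8.7090e+01] F [ 0.   0.5 -0.2] M [0.01 0.04 0.02] op 0.3 j [ -4.  30.  59.  99. -28.  68.  59.]
(0.4485, -0.4697, 0.263) tool delta [-0.0974 -0.     -0.0188]
```

View pics/s5.png

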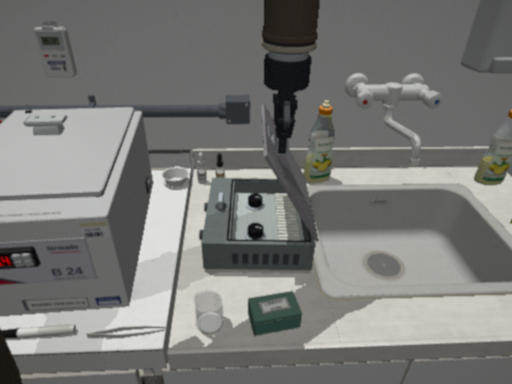

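Emit:
{"method": "move_arm", "body": {
  "delta_pos": [
    [0.0133,0,0.0091],
    [0.0133,0,0.0091],
    [0.0133,0,0.0091],
    [0.0107,0,0.0121],
    [0.0107,0,0.0121],
    [0.0107,0,0.0121],
    [0,0,0]
  ],
  "delta_rot": [
    [0,0,0],
    [0,0,0],
    [0,0,0],
    [0,0,0],
    [0,0,0],
    [0,0,0],
    [0,0,0]
  ],
  "fingers": [0,0,0,0,0,0,0]
}}

```text
t: 24.3
tool_pos: [0.4563, -0.3, 0.1788]
tcp_rot: [-179.9, -0.1, 87.1]
wrist_force: [0.1, 0.5, 1.5]
opening: 0.002
```

```bash
python3 -c "
from h import *
to((.4485,-.4697,.263))
im=imaging.grab_frame('side'); cv2.imwrite('pics/s6.png',im[:,:,::-1])
im=imaging.grab_frame('wrist'); cv2.imwrite('pics/w14.png',im[:,:,::-1])"
```

```text
t 24.3 pos [ 0.4563 -0.3     0.1788] rot [-1.7986e+02 -1.1000e-01  8.7050e+01] F [0.1 0.5 1.5] M [-0.07 -0.03 -0.04] op 0.2 j [-12.  30.  58. 109. -30.  58.  56.]
(0.4485, -0.4697, 0.263) tool delta [-0.1697  0.0008 -0.0845]
```

View pics/s6.png

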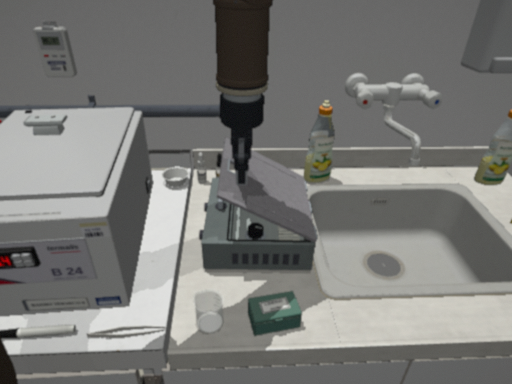

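View pics/w14.png

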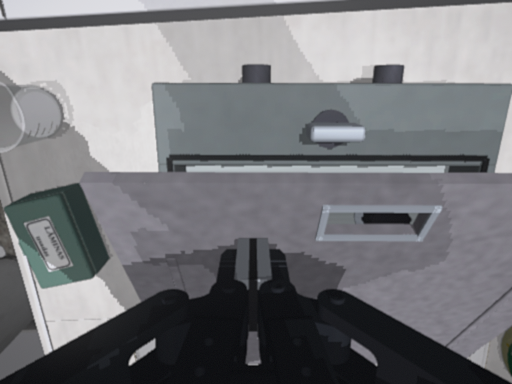

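Emit:
{"method": "move_arm", "body": {
  "delta_pos": [
    [0.0074,0,0.0143],
    [0.0074,0,0.0143],
    [0.0074,0,0.0143],
    [0.0028,0,0.01],
    [0.0028,0,0.01],
    [0.002,0,0.008],
    [0,0,0]
  ],
  "delta_rot": [
    [0,0,0],
    [0,0,0],
    [0,0,0],
    [0,0,0],
    [0,0,0],
    [0,0,0],
    [0,0,0]
  ],
  "fingers": [0,0,0,0,0,0,0]
}}

```text
t: 25.1
tool_pos: [0.458, -0.2723, 0.1091]
tcp_rot: [-180.0, -0.0, 87.0]
wrist_force: [0.8, -1.8, 4.1]
opening: -0.001
```

```bash
python3 -c "
from h import *
to((.4485,-.4697,.263))
im=imaging.grab_frame('side'); cv2.imwrite('pics/s7.png',im[:,:,::-1])
im=imaging.grab_frame('wrist'); cv2.imwrite('pics/w15.png',im[:,:,::-1])"
```

```text
t 25.1 pos [ 0.458  -0.2723  0.1091] rot [-1.7996e+02 -3.0000e-02  8.6950e+01] F [ 0.8 -1.8  4.1] M [-0.41 -0.09  0.01] op -0.1 j [-11.  34.  53. 114. -36.  50.  59.]
(0.4485, -0.4697, 0.263) tool delta [-0.1975  0.0009 -0.154 ]
```

View pics/s7.png

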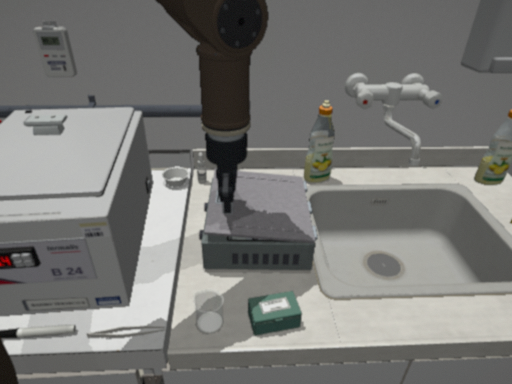

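View pics/w15.png

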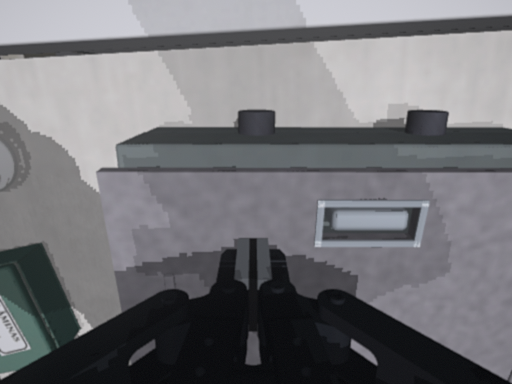

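Emit:
{"method": "move_arm", "body": {
  "delta_pos": [
    [0,0,0.006],
    [0,0,0.005],
    [0,0,0.004],
    [0,0,0.002],
    [0,0,0]
  ],
  "delta_rot": [
    [0,0,0],
    [0,0,0],
    [0,0,0],
    [0,0,0],
    [0,0,0]
  ],
  "fingers": [0,0,0,0,0]
}}

```text
t: 25.7
tool_pos: [0.4582, -0.2715, 0.0931]
tcp_rot: [-180.0, -0.1, 87.0]
wrist_force: [-2.6, 6.0, 12.3]
opening: 0.005
```

```bash
python3 -c "
from h import *
to((.4485,-.4697,.263))"
```

```text
t 25.7 pos [ 0.4582 -0.2715  0.0931] rot [-1.800e+02 -1.400e-01  8.699e+01] F [-2.6  6.  12.3] M [1.44 0.39 0.  ] op 0.4 j [-10.  35.  51. 115. -38.  48.  60.]
(0.4485, -0.4697, 0.263) tool delta [-0.198   0.0007 -0.1704]
```

Emit:
{"method": "move_arm", "body": {
  "delta_pos": [
    [0,0,0.001],
    [0,0,0.001],
    [0,0,0],
    [0,0,0]
  ],
  "delta_rot": [
    [0,0,0],
    [0,0,0],
    [0,0,0],
    [0,0,0]
  ],
  "fingers": [0,0,0,0]
}}

```text
t: 26.1
tool_pos: [0.4583, -0.2715, 0.0928]
tcp_rot: [179.9, -0.2, 87.0]
wrist_force: [-8.3, 13.0, 40.3]
opening: 0.002
```

```bash
python3 -c "
from h import *
to((.4485,-.4697,.263))
im=imaging.grab_frame('side'); cv2.imwrite('pics/s8.png',cv2.resize(im[120:300,170:350,::-1],None,fx=3,fy=3))
im=imaging.grab_frame('wrist'); cv2.imwrite('pics/w16.png',im[:,:,::-1])"
```

```text
t 26.1 pos [ 0.4583 -0.2715  0.0928] rot [179.92  -0.22  86.97] F [-8.3 13.  40.3] M [2.86 1.85 0.04] op 0.2 j [-10.  35.  51. 115. -38.  48.  60.]
(0.4485, -0.4697, 0.263) tool delta [-0.1978  0.0009 -0.171 ]
```

View pics/s8.png

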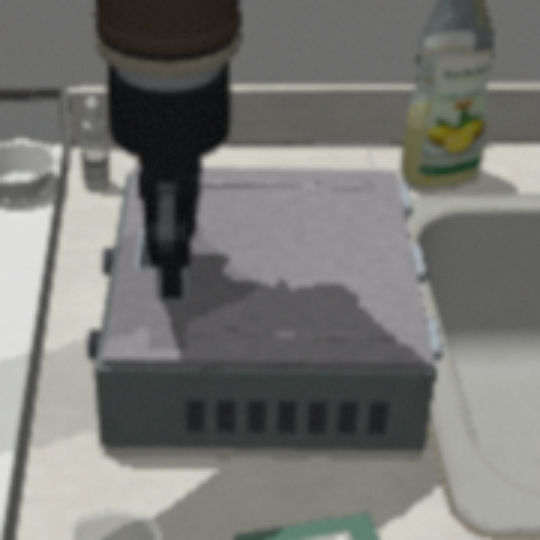

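View pics/w16.png

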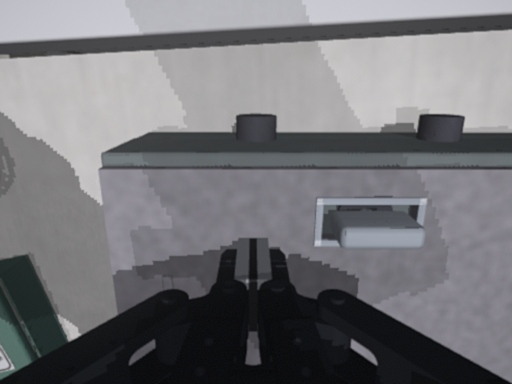

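Emit:
{"method": "move_arm", "body": {
  "delta_pos": [
    [0,0,-0.001],
    [0,0,0],
    [0,0,0],
    [0,0,0]
  ],
  "delta_rot": [
    [0,0,0],
    [0,0,0],
    [0,0,0],
    [0,0,0]
  ],
  "fingers": [0,0,0,0]
}}

```text
t: 26.6
tool_pos: [0.4582, -0.2715, 0.0929]
tcp_rot: [180.0, -0.2, 87.0]
wrist_force: [-5.5, 9.5, 27.1]
opening: -0.003
```

```bash
python3 -c "
from h import *
to((.4485,-.4697,.263))
im=imaging.grab_frame('top')
to((.4485,-.4697,.263))
cv2.imwrite('pics/t8.png',im[:,:,::-1])"
```

```text
t 26.6 pos [ 0.4582 -0.2715  0.0929] rot [179.96  -0.18  86.98] F [-5.5  9.5 27.1] M [ 2.1   1.09 -0.05] op -0.2 j [-10.  35.  51. 115. -38.  48.  60.]
(0.4485, -0.4697, 0.263) tool delta [-0.1979  0.0008 -0.1707]
t 26.65 pos [ 0.4582 -0.2715  0.0929] rot [ 1.7996e+02 -1.7000e-01  8.6980e+01] F [-6.   8.6 26.5] M [2.1  1.11 0.06] op 0.1 j [-10.  35.  51. 115. -38.  48.  60.]
(0.4485, -0.4697, 0.263) tool delta [-0.1979  0.0008 -0.1707]
```

View pics/t8.png

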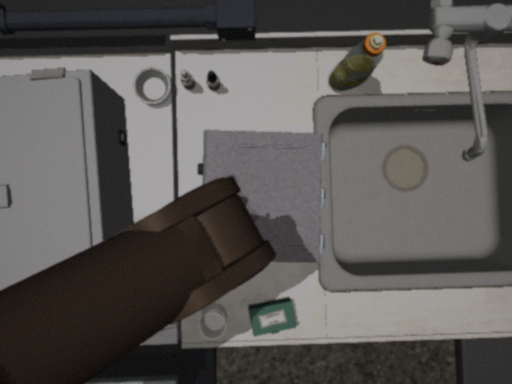

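```bash
python3 -c "
from rig import ctrl,status
print(ctrl.sign_off()); s=status.observe(); print(s['t'],s['wrist_force'],s['tool_pos'])"
```

```text
the job is handed in; nothing more can be done
None
the job is handed in; nothing more can be done
```

I closed up the filter unit in the order asked and handed the job in at about 26.7 s, still pressing the panel shut.

- **Knobs:** I turned both clockwise until the turning moment jumped from about 0.05 to about 0.5 N m at the end stops. Afterwards both pointers stood parallel, at roughly 110° (about 1.9 rad).
- **Wing stud:** I turned it about 51° clockwise. In the wrist image the wing then lay within about 0.3° of the rim edge.
- **Panel:** I swung it shut with closed fingers, and the last wrist picture shows the wing standing up through the slot. It is fully home: tool height held at about 93 mm while the push rose from 12 to 40 N.
- **Force:** The push reached 40.3 N vertically (about 43 N in all) at the fingertips for a moment. I eased it off, and the last reading before hand-in was about 27 N. None of the pictures showed the arm or gripper body touching anything.

My two camera estimates of the knob positions differed by about 3 mm, so I used the average. After hand-in no further state could be read, so the final second is unchecked.

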